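# Sort the polished shell pieces into their trays

## Task

Pick out the four polished, pearly white shell pieces and set each one down gently, flat and upright as it stood, in the middle of its own tray: the spiral top shell in the red tray, the round clam in the green one, the oval mussel in the blue one and the napkin ring in the yellow one. Do not drop them, and leave the rough brown shells where they stand.

Things in the scene. Friction and masses are not known exactly. Their poses are not given: they have to be found in the camera images.
- polished_top_mid (a point): Polished, pearly white spiral top shell standing on its flat base: a round body 58 mm across with upright sides up to 24 mm, then a plain cone narrowing to a point, with fine dark spiral lines round it, 50 mm tall in all, 90 g. Point at its centre, half-way up (25 mm above its underside); z is its axis, up
- polished_clam_mid (a point): Polished, pearly white round clam half-shell lying hollow side down: a ribbed dome 58 mm across with upright sides up to 22 mm, 34 mm tall in all, 80 g. Point at its centre, half-way up (17 mm above its underside); z up, the ribs fan out towards its +x
- polished_mussel_mid (a point): Polished, pearly white oval mussel shell lying hollow side down: 64 mm long, 44 mm wide, straight upright sides up to 22 mm, stepped growth lines above, 32 mm tall in all, 70 g. Point at its centre, half-way up (16 mm above its underside); x along its length, y across its width, z up
- polished_ring_mid (a point): Polished, pearly white napkin ring turned from shell, standing on its flat end with its open bore upward: 58 mm outside, 42 mm bore, 30 mm tall, upright sides, 60 g. Point at its centre, half-way up (15 mm above its underside); z is its axis, up
- rough_top_mid (a point): Rough, unpolished, dark brown spiral top shell standing on its flat base: a round body 58 mm across with upright sides up to 24 mm, then a plain cone narrowing to a point, with fine dark spiral lines round it, 50 mm tall in all, 90 g. Point at its centre, half-way up (25 mm above its underside); z is its axis, up. To be left alone
- rough_clam_mid (a point): Rough, unpolished, dark brown round clam half-shell lying hollow side down: a ribbed dome 58 mm across with upright sides up to 22 mm, 34 mm tall in all, 80 g. Point at its centre, half-way up (17 mm above its underside); z up, the ribs fan out towards its +x. To be left alone
- red_tray: Red plastic tray, round and shallow, fixed to the bench: 96 mm across outside, recess 88 mm across, floor 4 mm and rim 8 mm above the bench. Origin at the centre of its underside, on the bench top (z = 0); z up
- green_tray: Green plastic tray, round and shallow, fixed to the bench: 96 mm across outside, recess 88 mm across, floor 4 mm and rim 8 mm above the bench. Origin at the centre of its underside, on the bench top (z = 0); z up
- blue_tray: Blue plastic tray, round and shallow, fixed to the bench: 96 mm across outside, recess 88 mm across, floor 4 mm and rim 8 mm above the bench. Origin at the centre of its underside, on the bench top (z = 0); z up
- yellow_tray: Yellow plastic tray, round and shallow, fixed to the bench: 96 mm across outside, recess 88 mm across, floor 4 mm and rim 8 mm above the bench. Origin at the centre of its underside, on the bench top (z = 0); z up
Mind the look-alikes: they are no part of the job. What is meant by the blue_tray is not orange, and is the smaller of those in its own colour.

How it is judged:
At the end, for the whole second after the job is handed in: Each polished piece rests, released, upright (within 0.12 rad) on the floor of its own tray, its centre within 15 mm of the tray's centre: top shell in red, clam in green, mussel in blue, ring in yellow; each rough shell is within 15 mm of where it began (horizontal distance between polished_top_mid and red_tray below 0.015 m and height (world z) of polished_top_mid between 0.026 and 0.033 m and angle between each of polished_top_mid, polished_clam_mid, polished_mussel_mid, polished_ring_mid's own z axis and vertical below 0.12 rad and linear speed of each of polished_top, polished_clam, polished_mussel, polished_ring below 0.02 m/s and horizontal distance between polished_clam_mid and green_tray below 0.015 m and height (world z) of polished_clam_mid between 0.018 and 0.025 m and horizontal distance between polished_mussel_mid and blue_tray below 0.015 m and height (world z) of polished_mussel_mid between 0.017 and 0.024 m and horizontal distance between polished_ring_mid and yellow_tray below 0.015 m and height (world z) of polished_ring_mid between 0.016 and 0.023 m and distance of each of rough_top_mid, rough_clam_mid from where it was at the start of the episode below 0.015 m); the robot touches nothing.
It fails at once if a rough brown shell is moved more than 15 mm (distance of any of rough_top_mid, rough_clam_mid from where it was at the start of the episode above 0.015 m).
It fails at once if a polished piece is dropped or thrown (falls free for more than about 25 mm) ((linear speed of polished_top above 0.7 m/s and contact force between polished_top and anything else below 0.02 N) or (linear speed of polished_clam above 0.7 m/s and contact force between polished_clam and anything else below 0.02 N) or (linear speed of polished_mussel above 0.7 m/s and contact force between polished_mussel and anything else below 0.02 N) or (linear speed of polished_ring above 0.7 m/s and contact force between polished_ring and anything else below 0.02 N)).
It also fails if it takes over 96 s, if anything falls off the work surface, if the arm or the gripper's body presses on something with over 40 N, if the wrist force passes 120 N, or if a joint passes its speed limit or range.

## Robot

A 6-joint arm with a two-finger parallel gripper is mounted at the origin on the work surface. World frame = base frame: x ahead of the robot, y to its left, z up, the work surface at z = 0. Lengths are in m, angles in rad, forces in N, time in s.
With the tool pointing down it reaches from about 0.35 to 0.975 m from the base axis. Payload 4.9 kg.
Tool frame: the origin (TCP) lies between the finger pads; the fingertips stand 8 mm ahead of it and the grasp point (between the pads) lies 11 mm behind it; z points along the fingers, y is the direction in which the jaws open and shut (so a half turn about z gives the same grasp; the last joint's range is limited). The gripper opens to 85 mm and grips with 20 to 120 N. Pads are 22 mm wide; open, the fingers measure 114 mm over their backs; the gripper's body (76 mm by 85 mm) begins 54 mm behind the grasp point. The pads swing forward as they close: fully open they stand 13 mm farther back than shut.
Start: joints at [-1.292, 0.053, 1.613, -0, 1.476, -0.119], TCP at [0.242, -0.576, 0.239] pointing down, gripper open.
Joint ranges: [-3.01, 3.01], [-1.01, 2.22], [0.06, 2.58], [-1.02, 4.17], [0.09, 2.62], [-3.14, 3.14]. Speed limits (rad/s): [2.57, 2.57, 3.14, 3.14, 3.14, 3.14].

## Interface

Orientations are given as a rotation vector (axis times angle).
In Python, from station import ctrl gives the robot as it stands. The module is installed in compiled form; this text tells all that it offers.
- The arm moves only by the shell command python3 -m creep 'ROWS' [FORCE]. ROWS is JSON, a list of rows, each an object with "hand": the opening, from 0 (shut) to 1 (fully open); "translation": the shift along the tool's x, y, z in cm, a list of three; "delta_rot": the turn, a rotation vector about the tool's x, y, z in degrees, a list of three. A call has 1 to 8 rows; each row shifts and turns the commanded pose from where the row before left it, along the tool's axes as they then stand; what a row does not reach is not made up. A row lasts 1/8 s, in which the tool goes at most 62.5 mm and 10.7 degrees, less where a joint would pass 70% of its speed; a pose out of reach is approached as far as the arm can. A call with a gripper value outside its range is refused whole. The fingers move at their own pace and stop on an object; FORCE is the grip in N (left out, the last holds). Time passes only in rows, so rows that do not move let the fingers close. It gives the time, the measured TCP pose, the force and the opening at its end, in the units of the state.
- ctrl.get_obs(): the state, without advancing time (a new reading comes with each control period).
- ctrl.get_image(name): name is "side" or "top" or "wrist"; returns (picture, depth): 480x640x3 uint8, red, green, blue; 480x640 float32, m along the optical axis (not along the pixel's ray), 0 where there is no reading.
- ctrl.calibration(name): a dict with "fx", "fy", "cx", "cy" (pixels), "T" (4x4, takes a point from camera to world coordinates). Camera axes: x right, y up, looking along -z (the intrinsics and any distortion apply to the point x, -y, -z); pixel columns grow to the right and rows downward; lengths in m; the calibration is good to about 2 mm. A picture is of the moment at which its call begins: read the wrist's pose just before it. calibration takes no time and is no camera call; for the wrist camera it gives the pose at the moment of the call.
- ctrl.finish_job(): hands the job in, once; it reports no verdict.
The state is a dict: "t": time; "q": joint angles; "dq": joint speeds; "effort": joint torques, N m; "tool_pos": TCP position; "tool_rot": TCP orientation; "contact_force": force on the tool from outside, world axes, zero at the start; "wrist_torque": the same for the moment, N m; "opening": finger opening in m.
Only numpy, scipy, OpenCV 4.12 (cv2) and the standard library are available. Lean on these libraries where they do the work, as an engineer would, in place of code of your own. Each camera call takes 0.05 s, during which the arm holds its last target.

## Working session

There is one attempt and no reset: what is moved stays moved. The work goes in short steps, Python scripts to look and compute and a shell command to move; the robot and the scene stay as the last step left them, time stands still between calls to the robot, and variables do not carry over. Pictures are saved under pics/ and viewed, and the job is handed in when it is done.

```bash
mkdir -p pics; ls; python3 - <<'E'
from station import ctrl
import cv2,numpy as np
print(ctrl.get_obs())
for n in ["side","top","wrist"]:
    im,d=ctrl.get_image(n); c=ctrl.calibration(n)
    print(n,{k:(np.round(v,4).tolist() if k=="T" else v) for k,v in c.items()})
    cv2.imwrite(f"pics/{n}0.png",im[...,::-1]); np.savez(f"pics/{n}0.npz",im=im,d=d,**c)
E
```

```text
pics
{'t': 0.0, 'q': array([-1.29201116e+00,  5.33413684e-02,  1.61429954e+00, -4.96607949e-07,
        1.47601250e+00, -1.18986588e-01]), 'dq': array([ 0.00071402, -0.00031   ,  0.00056452, -0.00058519,  0.0015031 ,
        0.0008278 ]), 'effort': array([ 2.68477903e-03, -3.93677437e+01, -3.70173275e+01, -8.13485258e-06,
        7.04422957e-03, -6.60351390e-06]), 'tool_pos': array([ 0.2419414 , -0.57560768,  0.23806931]), 'tool_rot': array([-3.07764974e+00, -6.20301593e-01,  2.58965952e-04]), 'contact_force': array([-0.49004801, -0.49495891,  0.1380321 ]), 'wrist_torque': array([-0.01587582, -0.03156768,  0.02333756]), 'opening': 0.08518655734411158}
side {'fx': 486.7409900363154, 'fy': 486.7409900363154, 'cx': 322.10826759170544, 'cy': 232.99061296329975, 'T': [[-0.9962, 0.0732, -0.0479, 0.4665], [-0.0859, -0.714, 0.6949, 0.6324], [0.0167, 0.6963, 0.7175, 0.6881], [0.0, 0.0, 0.0, 1.0]]}
top {'fx': 587.0851513915292, 'fy': 587.0851513915292, 'cx': 317.7039194913741, 'cy': 238.1034535979744, 'T': [[0.0157, 0.9944, -0.1045, 0.3523], [-0.9998, 0.0143, -0.014, -0.0143], [-0.0124, 0.1047, 0.9944, 1.4626], [0.0, 0.0, 0.0, 1.0]]}
wrist {'fx': 355.0259943871677, 'fy': 355.0259943871677, 'cx': 314.7957261740676, 'cy': 241.69817949780918, 'T': [[0.3867, 0.8859, 0.2562, 0.306], [-0.9222, 0.3721, 0.105, -0.5492], [-0.0023, -0.2768, 0.9609, 0.3728], [0.0, 0.0, 0.0, 1.0]]}
```

View pics/top0.png

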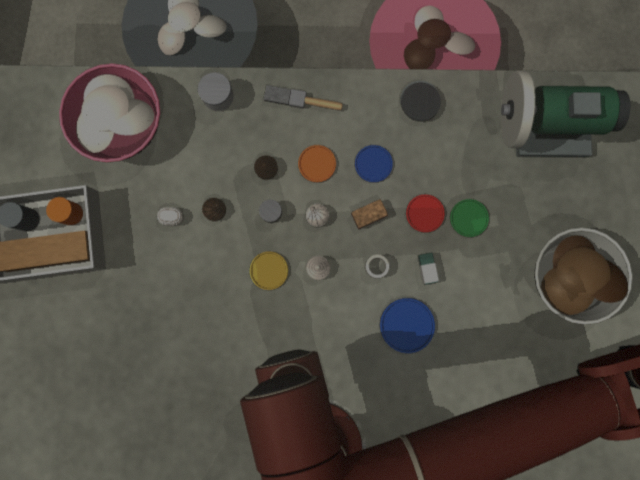

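View pics/side0.png

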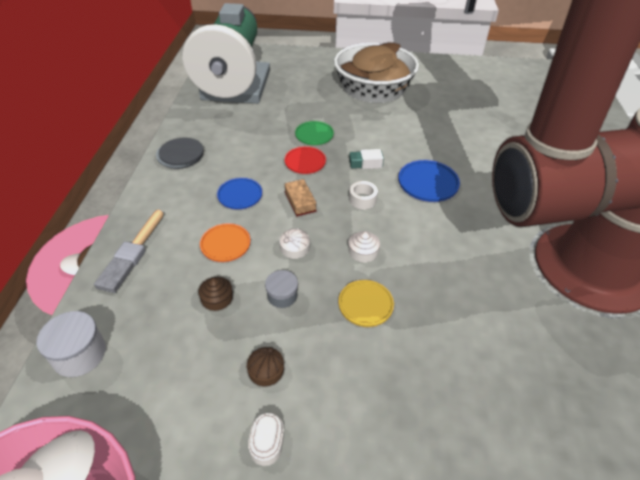

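View pics/wrist0.png

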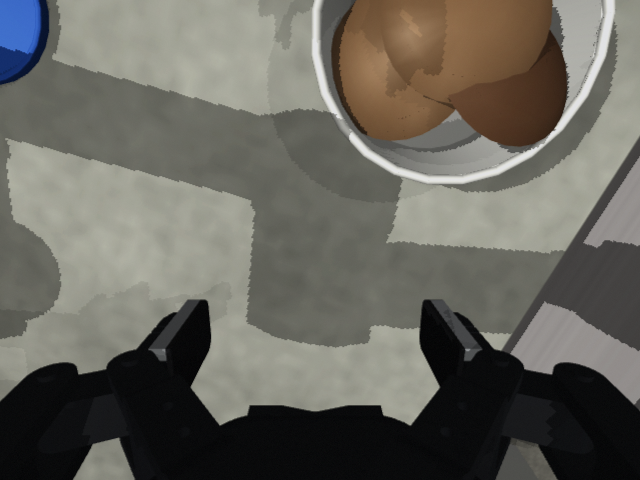

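```bash
cat > h.py <<'E'
import numpy as np,cv2
def load(f):
    z=np.load(f); return z['im'],z['d'],{k:(z[k] if k=='T' else float(z[k])) for k in ['fx','fy','cx','cy','T']}
def cloud(d,c):
    v,u=np.mgrid[0:d.shape[0],0:d.shape[1]]
    P=np.stack([(u-c['cx'])/c['fx']*d,-(v-c['cy'])/c['fy']*d,-d],-1)
    W=P@c['T'][:3,:3].T+c['T'][:3,3]; W[d<=0]=np.nan; return W
def ray(uv,c,z):
    uv=np.asarray(uv,float).reshape(-1,2)
    D=np.stack([(uv[:,0]-c['cx'])/c['fx'],-(uv[:,1]-c['cy'])/c['fy'],-np.ones(len(uv))],-1)@c['T'][:3,:3].T
    o=c['T'][:3,3]; return (o+D*((z-o[2])/D[:,2])[:,None])[:,:2]
def proj(p,c):
    q=(np.asarray(p,float)-c['T'][:3,3])@c['T'][:3,:3]
    return c['cx']+c['fx']*q[...,0]/-q[...,2], c['cy']-c['fy']*q[...,1]/-q[...,2]
E
python3 - <<'E'
from h import *
im,d,c=load('pics/top0.npz'); ims,ds,cs=load('pics/side0.npz')
cr=cv2.resize(im[140:360,140:500],None,fx=2.2,fy=2.2,interpolation=cv2.INTER_CUBIC)
cv2.imwrite('pics/crop_top.png',cr[...,::-1])
cr=cv2.resize(ims[110:480,150:480],None,fx=1.6,fy=1.6,interpolation=cv2.INTER_CUBIC)
cv2.imwrite('pics/crop_side.png',cr[...,::-1])
W=cloud(d,c); Ws=cloud(ds,cs)
b=W[180:190,330:345].reshape(-1,3); print('bench',np.nanmean(b,0),np.nanstd(b[:,2])); 
hsv=cv2.cvtColor(im,cv2.COLOR_RGB2HSV)
for n,(u,v) in dict(orange=(317,164),blue=(374,163),bigblue=(407,325),red=(427,213),green=(470,217),yellow=(268,270)).items():
    h0=int(hsv[v,u,0]); m=((np.abs((hsv[...,0].astype(int)-h0+90)%180-90)<8)&(hsv[...,1]>130)).astype(np.uint8)
    k,lab,st,ce=cv2.connectedComponentsWithStats(m); L=lab[v,u]
    cn=max(cv2.findContours((lab==L).astype(np.uint8),0,1)[0],key=len)[:,0]
    xy=ray(cn,c,.007).astype(np.float32); (x,y),r=cv2.minEnclosingCircle(xy); A=ray(ce[L],c,.006)[0]
    # side view
    hs=cv2.cvtColor(ims,cv2.COLOR_RGB2HSV); pu,pv=proj([x,y,.006],cs); pu=int(pu);pv=int(pv)
    h1=int(hs[pv,pu,0]); m=((np.abs((hs[...,0].astype(int)-h1+90)%180-90)<8)&(hs[...,1]>110)).astype(np.uint8)
    k,lab,st,ce=cv2.connectedComponentsWithStats(m); cn=max(cv2.findContours((lab==lab[pv,pu]).astype(np.uint8),0,1)[0],key=len)[:,0]
    (x2,y2),r2=cv2.minEnclosingCircle(ray(cn,cs,.007).astype(np.float32)); w=W[v-3:v+4,u-3:u+4,2]
    print(n,'enc',np.round([x,y,r],4),'cent',A.round(4),'side',(pu,pv),np.round([x2,y2,r2],4),'z',np.nanmean(w).round(4))
for n,(u,v) in dict(mussel=(169,215),rclam=(214,209),rtop=(266,167),clam=(317,215),top=(318,268),ring=(377,265),grey=(270,211)).items():
    for nm,WW in (('top',W),('side',Ws)):
        x0,y0=ray((u,v),c,.02)[0]
        s=(np.hypot(WW[...,0]-x0,WW[...,1]-y0)<.06)&(WW[...,2]>.012)
        P=WW[s]; (x,y),r=cv2.minEnclosingCircle(P[:,:2].astype(np.float32)); rect=cv2.minAreaRect(P[:,:2].astype(np.float32))
        print(n,nm,len(P),np.round([x,y,r],4),'zmax',P[:,2].max().round(3),'rect',np.round(rect[0],4),np.round(rect[1],4),round(rect[2],1))
E
```

```text
bench [ 6.42940137e-01 -4.03346220e-02  2.62040023e-04] 0.0029773196490269944
orange enc [0.6955 0.0116 0.0479] cent [0.6957 0.0117] side (224, 240) [0.6946 0.0148 0.0501] z 0.0043
blue enc [ 0.6975 -0.1312  0.0463] cent [ 0.6972 -0.1317] side (239, 191) [ 0.6961 -0.1278  0.0493] z 0.0047
bigblue enc [ 0.2948 -0.2162  0.0659] cent [ 0.2945 -0.2162] side (427, 179) [ 0.2924 -0.2142  0.0708] z 0.0065
red enc [ 0.5725 -0.2607  0.0478] cent [ 0.5725 -0.2609] side (304, 158) [ 0.572  -0.2572  0.0515] z 0.0045
green enc [0.5718 0.0122 1.0015] cent [0.5019 0.0019] side (288, 245) [ 0.5291 -0.7452  1.2556] z 0.0043
yellow enc [0.4235 0.1268 0.0471] cent [0.4234 0.1268] side (365, 300) [0.424  0.1294 0.0494] z 0.0051
mussel top 396 [0.5521 0.3756 0.0323] zmax 0.043 rect [0.5527 0.3755] [0.0432 0.0636] 0.2
mussel side 1380 [0.5552 0.3757 0.0323] zmax 0.035 rect [0.5539 0.3757] [0.0641 0.0441] 87.9
rclam top 429 [0.5736 0.2668 0.0299] zmax 0.041 rect [0.5731 0.2669] [0.056  0.0558] 22.0
rclam side 1125 [0.5732 0.2678 0.0294] zmax 0.038 rect [0.5725 0.2693] [0.0559 0.0551] 10.4
rtop top 441 [0.6
[... 181 characters left out ...]
 0.0171 0.0402] zmax 0.044 rect [0.5599 0.0164] [0.0572 0.0718] 8.1
clam side 642 [0.5607 0.0101 0.0293] zmax 0.038 rect [0.5611 0.0107] [0.0548 0.0547] 6.8
top top 446 [0.4306 0.0054 0.0294] zmax 0.056 rect [0.4306 0.0056] [0.056  0.0573] 64.2
top side 688 [0.4314 0.0058 0.0311] zmax 0.052 rect [0.4309 0.0085] [0.055  0.0583] 82.9
ring top 236 [ 0.4363 -0.1395  0.029 ] zmax 0.038 rect [ 0.4357 -0.1388] [0.056  0.0563] 89.4
ring side 486 [ 0.4352 -0.1388  0.0302] zmax 0.033 rect [ 0.4361 -0.1378] [0.0568 0.057 ] 14.6
grey top 412 [0.5683 0.1249 0.0281] zmax 0.047 rect [0.568  0.1242] [0.0541 0.0545] 4.6
grey side 915 [0.5691 0.125  0.0285] zmax 0.043 rect [0.5686 0.1253] [0.0553 0.054 ] 84.6
```

View pics/crop_top.png

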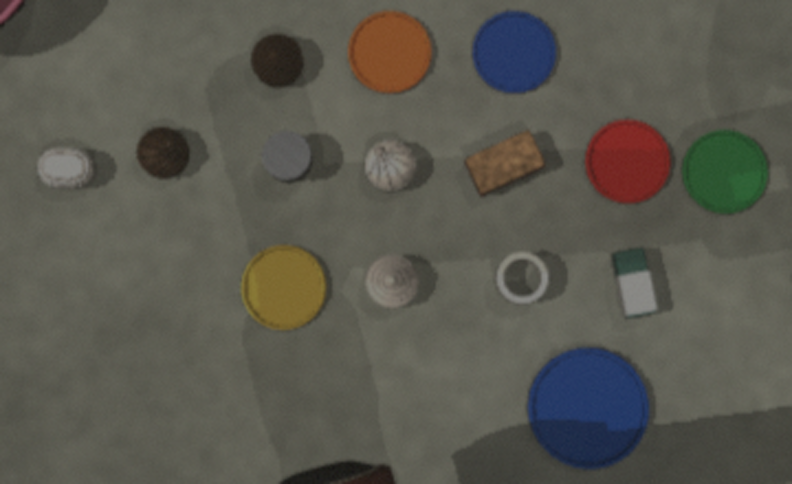

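View pics/crop_side.png

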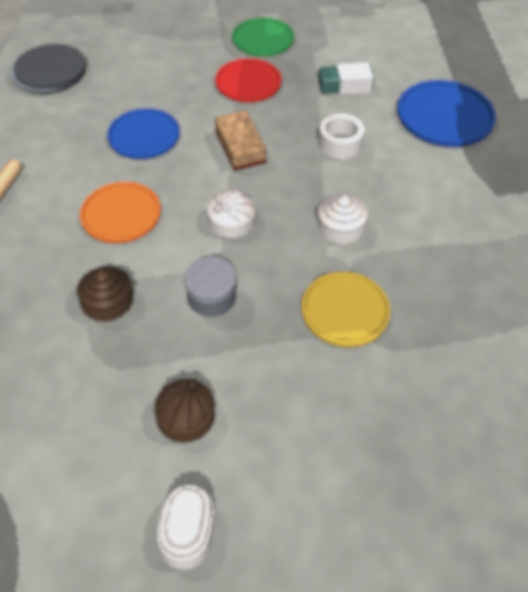

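Meant pieces in the top view: mussel (169,215), clam (317,215), top (318,268) and ring (377,265). The rough clam (214,209) and rough top (266,167) stay where they are. There are two blue trays: (374,163) with radius about 48 mm and (407,325) with radius about 66 mm. The smaller, (374,163), is the one meant, since it also matches the stated 96 mm. (317,164) is orange, a decoy. Next I measure the green tray and the fingertip positions.

```bash
python3 - <<'E'
from h import *
from scipy.spatial.transform import Rotation as R
im,d,c=load('pics/top0.npz'); ims,ds,cs=load('pics/side0.npz'); 
for n,I,C,(u,v) in (('top',im,c,(470,217)),('side',ims,cs,(314,132))):
    hs=cv2.cvtColor(I,cv2.COLOR_RGB2HSV); print(hs[v,u])
    m=((np.abs(hs[...,0].astype(int)-int(hs[v,u,0]))<12)&(hs[...,1]>120)).astype(np.uint8)
    _,lab=cv2.connectedComponents(m); cn=max(cv2.findContours((lab==lab[v,u]).astype(np.uint8),0,1)[0],key=len)[:,0]
    (x,y),r=cv2.minEnclosingCircle(ray(cn,C,.007).astype(np.float32)); print('green',n,x,y,r)
imw,dw,cw=load('pics/wrist0.npz'); W=cloud(dw,cw)
p=np.array([ 0.2419414 , -0.57560768,  0.23806931]); Rt=R.from_rotvec([-3.07764974e+00, -6.20301593e-01,  2.58965952e-04]).as_matrix()
L=(W-p)@Rt
s=(L[...,2]<.05)&(L[...,2]>-.06)
print(s.sum()); v,u=np.nonzero(s)
for q in ((201,303),(205,330),(160,350),(430,303),(440,330),(470,350)): print(q,L[q[1],q[0]].round(4))
P=L[s]; 
for sg in (1,-1):
    k=P[P[:,1]*sg>0]; print(sg,'z max',np.percentile(k[:,2],[90,99,100]).round(4), 'y inner',np.percentile(np.abs(k[:,1]),[0,1,5]).round(4),'x',np.percentile(k[k[:,2]>-.03][:,0],[1,99]).round(4))
b=cw['T'][:3,:3]; print('cam in tool',((cw['T'][:3,3]-p)@Rt).round(4))
E
```

```text
[ 64 123  85]
green top 0.5617506504058838 -0.3717193603515625 0.04561157152056694
[ 68 150 146]
green side 0.5609667897224426 -0.3655938506126404 0.047118596732616425
19258
(201, 303) [ 0.0099 -0.0429 -0.0121]
(205, 330) [-0.0021 -0.0427 -0.0112]
(160, 350) [ 0.0099 -0.0453 -0.0434]
(430, 303) [ 0.0104  0.0433 -0.0132]
(440, 330) [ 0.0071  0.0426 -0.0272]
(470, 350) [ 0.009   0.0464 -0.0419]
1 z max [-0.0197 -0.0081 -0.0046] y inner [0.0371 0.04   0.0424] x [-0.0116  0.0106]
-1 z max [-0.0199 -0.0081 -0.0047] y inner [0.0372 0.0401 0.0424] x [-0.0115  0.0106]
cam in tool [ 0.0693  0.0002 -0.1347]
```

Fingertips when open are 5 mm behind the TCP. I'll work at yaw 90°, so the jaws lie along world x (tool x = world +y, tool y = world +x, tool z = down).

```bash
python3 -m creep '[{"hand":1,"translation":[0,0,0],"delta_rot":[0,0,-9.6]},{"hand":1,"translation":[0,0,0],"delta_rot":[0,0,-9.6]},{"hand":1,"translation":[0,0,0],"delta_rot":[0,0,-9.6]},{"hand":1,"translation":[0,0,0],"delta_rot":[0,0,-9.6]},{"hand":1,"translation":[0,0,0],"delta_rot":[0,0,-9.6]},{"hand":1,"translation":[0,0,0],"delta_rot":[0,0,-9.6]},{"hand":1,"translation":[0,0,0],"delta_rot":[0,0,-9.6]},{"hand":1,"translation":[0,0,0],"delta_rot":[0,0,0]}]' 40
cat > go.py <<'E'
# python3 go.py x y z [yawdeg]: prints shift in tool axes, cm
import sys,numpy as np
from station import ctrl
from scipy.spatial.transform import Rotation as R
o=ctrl.get_obs(); M=R.from_rotvec(o['tool_rot']).as_matrix()
print('t',round(o['t'],2),'pos',o['tool_pos'].round(4),'yaw',np.degrees(np.arctan2(M[1,0],M[0,0])).round(2),'tilt',np.degrees(np.arccos(-M[2,2])).round(2),'open',round(o['opening'],4),'F',o['contact_force'].round(2),'q6',o['q'][5].round(2))
for a in sys.argv[1:]:
    t=np.array([float(v) for v in a.split(',')]); print('to',a,'cm tool',(M.T@(t-o['tool_pos'])*100).round(2))
E
python3 go.py 0.436,-0.1385,0.16
```

```text
t: 1.15
tool_pos: [0.242, -0.576, 0.2389]
tool_rot: [-2.223, -2.219, -0.001]
contact_force: [0.3, -0.3, -0.2]
opening: 0.0856
t 1.15 pos [ 0.242  -0.576   0.2389] yaw 89.88 tilt 0.04 open 0.0856 F [ 0.25 -0.29 -0.17] q6 -1.29
to 0.436,-0.1385,0.16 cm tool [43.78 19.3   7.91]
```

```bash
python3 -m creep '[{"hand":1,"translation":[4,1.8,0],"delta_rot":[0,0,0]},{"hand":1,"translation":[4,1.8,0],"delta_rot":[0,0,0]},{"hand":1,"translation":[4,1.8,0],"delta_rot":[0,0,0]},{"hand":1,"translation":[4,1.8,0],"delta_rot":[0,0,0]},{"hand":1,"translation":[4,1.8,0],"delta_rot":[0,0,0]},{"hand":1,"translation":[4,1.8,0],"delta_rot":[0,0,0]},{"hand":1,"translation":[4,1.8,1],"delta_rot":[0,0,0]},{"hand":1,"translation":[4,1.8,1],"delta_rot":[0,0,0]}]' 40
python3 -m creep '[{"hand":1,"translation":[4,1.8,1],"delta_rot":[0,0,0]},{"hand":1,"translation":[4,1.8,1],"delta_rot":[0,0,0]},{"hand":1,"translation":[3.8,1.3,2],"delta_rot":[0,0,0]},{"hand":1,"translation":[0,0,2],"delta_rot":[0,0,0]},{"hand":1,"translation":[0,0,0],"delta_rot":[0,0,0]}]' 40
python3 go.py 0.436,-0.1385,0.010
python3 - <<'E'
from station import ctrl
import cv2,numpy as np
im,d=ctrl.get_image("wrist"); c=ctrl.calibration("wrist")
cv2.imwrite("pics/wrist1.png",im[...,::-1]); np.savez("pics/wrist1.npz",im=im,d=d,**c)
E
```

```text
t: 2.15
tool_pos: [0.3866, -0.2549, 0.2192]
tool_rot: [2.225, 2.217, 0.0]
contact_force: [1.0, -0.4, 0.0]
opening: 0.0854
t: 2.78
tool_pos: [0.434, -0.1372, 0.1574]
tool_rot: [-2.22, -2.217, 0.002]
contact_force: [-0.1, -0.0, 0.0]
opening: 0.0857
t 2.77 pos [ 0.434  -0.1372  0.1574] yaw 89.92 tilt 0.23 open 0.0857 F [-0.05 -0.01  0.05] q6 -0.47
to 0.436,-0.1385,0.010 cm tool [-0.16  0.25 14.74]
```

View pics/wrist1.png

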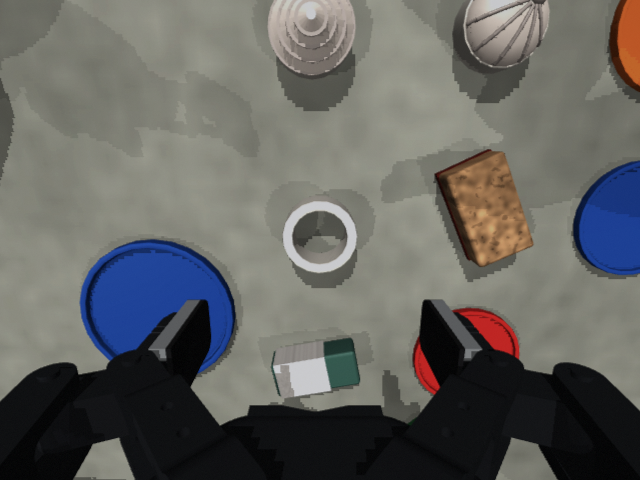

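The wrist view shows the ring at (320,237), the top at (311,30), the clam at (507,25), the small blue tray's edge at right and the red tray at (467,350). I measure these here as a cross-check.

```bash
cat > m.py <<'E'
import sys
from h import *
im,d,c=load(sys.argv[1])
W=cloud(d,c)
for a in sys.argv[2:]:
    n,x0,y0=a.split(','); x0=float(x0);y0=float(y0)
    s=(np.hypot(W[...,0]-x0,W[...,1]-y0)<.045)&(W[...,2]>.012)&(W[...,2]<.06)
    P=W[s][:,:2].astype(np.float32)
    if len(P)<10: print(n,'none'); continue
    r=cv2.minAreaRect(P); (x,y),R=cv2.minEnclosingCircle(P)
    print(n,len(P),'circ',np.round([x,y,R],4),'rect',np.round(r[0],4),np.round(r[1],4),round(r[2],1),'zmax',W[s][:,2].max().round(4))
E
python3 m.py pics/wrist1.npz ring,.436,-.1385 top,.431,.0065
python3 - <<'E'
from h import *
im,d,c=load('pics/wrist1.npz')
hs=cv2.cvtColor(im,cv2.COLOR_RGB2HSV); m=((np.minimum(hs[...,0],180-hs[...,0])<6)&(hs[...,1]>180)&(hs[...,2]>70)).astype(np.uint8)
_,lab=cv2.connectedComponents(m); cn=max(cv2.findContours((lab==lab[345,480]).astype(np.uint8),0,1)[0],key=len)[:,0]
P=ray(cn,c,.008); A=np.c_[2*P,np.ones(len(P))]; 
q=P[P[:,1]>-.262] 
A=np.c_[2*q,np.ones(len(q))]; s=np.linalg.lstsq(A,(q**2).sum(1),rcond=None)[0]; print('red fit',s[:2],np.sqrt(s[2]+s[0]**2+s[1]**2),P.min(0),P.max(0))
E
```

```text
ring 2608 circ [ 0.4368 -0.1399  0.0289] rect [ 0.4368 -0.1399] [0.0569 0.057 ] 70.1 zmax 0.0336
top 5616 circ [0.4314 0.0047 0.0295] rect [ 0.4313 -0.002 ] [0.045 0.058] 89.7 zmax 0.0524
red fit [ 0.43667075 -0.21858872] 0.28512332804076634 [ 0.10663052 -0.40561626] [0.76765877 0.02648708]
```

```bash
python3 -m creep '[{"hand":1,"translation":[-0.2,0.2,3],"delta_rot":[0,0,0]},{"hand":1,"translation":[0,0,3],"delta_rot":[0,0,0]},{"hand":1,"translation":[0,0,3],"delta_rot":[0,0,0]},{"hand":1,"translation":[0,0,2.5],"delta_rot":[0,0,0]},{"hand":1,"translation":[0,0,1.7],"delta_rot":[0,0,0]},{"hand":1,"translation":[0,0,1],"delta_rot":[0,0,0]},{"hand":1,"translation":[0,0,0],"delta_rot":[0,0,0]}]' 40
python3 go.py 0.4365,-0.1393,0.010
```

```text
t: 3.7
tool_pos: [0.4372, -0.1404, 0.0173]
tool_rot: [-2.222, -2.22, 0.0]
contact_force: [-0.6, -0.1, 0.5]
opening: 0.0855
t 3.7 pos [ 0.4372 -0.1404  0.0173] yaw 89.96 tilt 0.02 open 0.0855 F [-0.61 -0.07  0.53] q6 -0.47
to 0.4365,-0.1393,0.010 cm tool [ 0.11 -0.07  0.73]
```

```bash
python3 -m creep '[{"hand":1,"translation":[0,0,0.7],"delta_rot":[0,0,0]},{"hand":0,"translation":[0,0,0],"delta_rot":[0,0,0]},{"hand":0,"translation":[0,0,0],"delta_rot":[0,0,0]},{"hand":0,"translation":[0,0,0],"delta_rot":[0,0,0]},{"hand":0,"translation":[0,0,0],"delta_rot":[0,0,0]},{"hand":0,"translation":[0,0,0],"delta_rot":[0,0,0]}]' 40
python3 go.py
```

```text
t: 4.45
tool_pos: [0.4377, -0.1404, 0.0108]
tool_rot: [2.221, 2.221, 0.001]
contact_force: [0.4, 0.3, 3.7]
opening: 0.0558
t 4.45 pos [ 0.4377 -0.1404  0.0108] yaw 90.0 tilt 0.06 open 0.0558 F [0.37 0.33 3.72] q6 -0.47
```

```bash
python3 -m creep '[{"hand":0,"translation":[0,0,-0.5],"delta_rot":[0,0,0]},{"hand":0,"translation":[0,0,-1.5],"delta_rot":[0,0,0]},{"hand":0,"translation":[0,0,-3],"delta_rot":[0,0,0]},{"hand":0,"translation":[0,0,-3],"delta_rot":[0,0,0]},{"hand":0,"translation":[0,0,-3],"delta_rot":[0,0,0]},{"hand":0,"translation":[0,0,-2],"delta_rot":[0,0,0]},{"hand":0,"translation":[0,0,0],"delta_rot":[0,0,0]}]' 40
python3 go.py .4235,.128,.12
python3 - <<'E'
from station import ctrl
import cv2,numpy as np
im,d=ctrl.get_image("wrist"); c=ctrl.calibration("wrist")
cv2.imwrite("pics/wrist2.png",im[...,::-1]); np.savez("pics/wrist2.npz",im=im,d=d,**c)
E
```

```text
t: 5.32
tool_pos: [0.4384, -0.1408, 0.143]
tool_rot: [2.218, 2.218, 0.002]
contact_force: [0.8, 0.5, -0.5]
opening: 0.0561
t 5.33 pos [ 0.4384 -0.1408  0.143 ] yaw 89.99 tilt 0.29 open 0.0561 F [ 0.79  0.52 -0.5 ] q6 -0.47
to .4235,.128,.12 cm tool [26.89 -1.5   2.23]
```

View pics/wrist2.png

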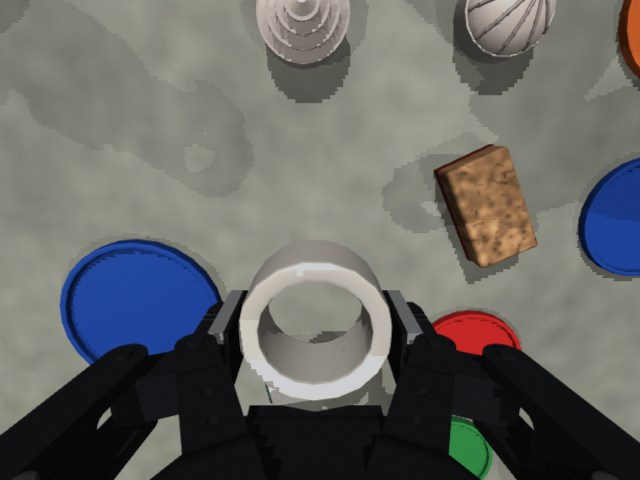

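The ring is held upright between the pads at (315,330). I carry it to the yellow tray.

```bash
python3 -m creep '[{"hand":0,"translation":[2,-0.1,0],"delta_rot":[0,0,0]},{"hand":0,"translation":[4,-0.2,0],"delta_rot":[0,0,0]},{"hand":0,"translation":[4.5,-0.3,0],"delta_rot":[0,0,0]},{"hand":0,"translation":[4.5,-0.3,0],"delta_rot":[0,0,0]},{"hand":0,"translation":[4.5,-0.3,0],"delta_rot":[0,0,0]},{"hand":0,"translation":[4,-0.2,0],"delta_rot":[0,0,0]},{"hand":0,"translation":[2.5,-0.1,0],"delta_rot":[0,0,0]},{"hand":0,"translation":[0.8,0,0],"delta_rot":[0,0,0]}]' 40
python3 -m creep '[{"hand":0,"translation":[0,0,3],"delta_rot":[0,0,0]},{"hand":0,"translation":[0,0,3],"delta_rot":[0,0,0]},{"hand":0,"translation":[0,0,0],"delta_rot":[0,0,0]}]' 40
python3 go.py .4235,.128,.0145
python3 - <<'E'
from station import ctrl
import cv2,numpy as np
for n in ("wrist","top"):
    im,d=ctrl.get_image(n); c=ctrl.calibration(n)
    cv2.imwrite(f"pics/{n}3.png",im[...,::-1]); np.savez(f"pics/{n}3.npz",im=im,d=d,**c)
E
```

```text
t: 6.38
tool_pos: [0.4211, 0.1287, 0.1389]
tool_rot: [-2.218, -2.223, 0.003]
contact_force: [-0.4, -0.2, -0.8]
opening: 0.0557
t: 6.75
tool_pos: [0.4195, 0.1268, 0.0771]
tool_rot: [-2.219, -2.217, 0.009]
contact_force: [-0.1, 0.5, -2.0]
opening: 0.0557
t 6.75 pos [0.4195 0.1268 0.0771] yaw 89.94 tilt 0.43 open 0.0557 F [-0.06  0.49 -2.02] q6 0.12
to .4235,.128,.0145 cm tool [0.13 0.45 6.25]
```

View pics/wrist3.png

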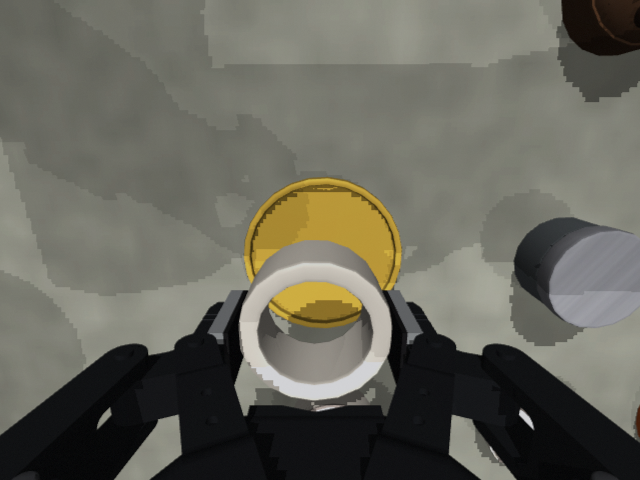

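```bash
cat > tray.py <<'E'
# tray.py npz u v : circle fit to a tray rim (own colour) by rays on z=8mm
import sys
from h import *
im,d,c=load(sys.argv[1]); u,v=int(sys.argv[2]),int(sys.argv[3])
hs=cv2.cvtColor(im,cv2.COLOR_RGB2HSV); h0=int(hs[v,u,0])
m=((np.abs((hs[...,0].astype(int)-h0+90)%180-90)<8)&(hs[...,1]>130)).astype(np.uint8)
_,lab=cv2.connectedComponents(m); m=(lab==lab[v,u]).astype(np.uint8)
cn=max(cv2.findContours(m,0,1)[0],key=len)[:,0]; P=ray(cn,c,.007)
rng=np.random.default_rng(0); best=None
for _ in range(500):   # circle of known radius 48 mm, robust to occluded edges
    q=P[rng.choice(len(P),3,False)]; A=np.c_[2*q,np.ones(3)]
    try: s=np.linalg.solve(A,(q**2).sum(1))
    except Exception: continue
    r=np.sqrt(s[2]+s[0]**2+s[1]**2)
    if abs(r-.048)>.003: continue
    k=np.abs(np.hypot(*(P-s[:2]).T)-r)<.001
    if best is None or k.sum()>best.sum(): best=k
q=P[best]; s=np.linalg.lstsq(np.c_[2*q,np.ones(len(q))],(q**2).sum(1),rcond=None)[0]
print('tray centre',s[:2].round(4),'r',np.sqrt(s[2]+s[0]**2+s[1]**2).round(4),best.sum(),len(P))
E
python3 tray.py pics/wrist3.npz 320 215; python3 go.py; python3 - <<'E'
from h import *
im,d,c=load('pics/wrist3.npz'); W=cloud(d,c); s=(W[...,2]>.085)&(W[...,2]<.105)&(im.min(-1)>120)
P=W[s]; print(len(P),'held ring top', cv2.minEnclosingCircle(P[:,:2].astype(np.float32)),np.percentile(P[:,2],[5,50,95]))
E
```

```text
tray centre [0.4245 0.1281] r 0.0477 288 443
t 6.85 pos [0.4223 0.1273 0.0804] yaw 89.95 tilt 0.03 open 0.0561 F [-0.34 -0.1   0.46] q6 0.12
9707 held ring top ((0.41636306047439575, 0.12835213541984558), 0.03241180628538132) [0.08793773 0.09765385 0.09875305]
```

```bash
python3 -m creep '[{"hand":0,"translation":[0,0.2,2],"delta_rot":[0,0,0]},{"hand":0,"translation":[0,0,2],"delta_rot":[0,0,0]},{"hand":0,"translation":[0,0,1.3],"delta_rot":[0,0,0]},{"hand":0,"translation":[0,0,0.7],"delta_rot":[0,0,0]},{"hand":0,"translation":[0,0,0.2],"delta_rot":[0,0,0]},{"hand":0,"translation":[0,0,0],"delta_rot":[0,0,0]},{"hand":0,"translation":[0,0,0],"delta_rot":[0,0,0]}]' 40
python3 go.py .4242,.1275,.0148
```

```text
t: 7.72
tool_pos: [0.4247, 0.1279, 0.0189]
tool_rot: [2.221, 2.221, 0.001]
contact_force: [0.4, 0.3, -0.7]
opening: 0.0564
t 7.72 pos [0.4247 0.1279 0.0189] yaw 90.0 tilt 0.07 open 0.0564 F [ 0.36  0.29 -0.67] q6 0.12
to .4242,.1275,.0148 cm tool [-0.04 -0.05  0.41]
```

```bash
python3 -m creep '[{"hand":0,"translation":[0,0,0.2],"delta_rot":[0,0,0]},{"hand":0,"translation":[0,0,0.2],"delta_rot":[0,0,0]},{"hand":0,"translation":[0,0,0],"delta_rot":[0,0,0]},{"hand":0,"translation":[0,0,0],"delta_rot":[0,0,0]}]' 40
python3 go.py
```

```text
t: 8.22
tool_pos: [0.4245, 0.1279, 0.0148]
tool_rot: [2.221, 2.221, 0.0]
contact_force: [-1.9, 0.3, 5.5]
opening: 0.0562
t 8.22 pos [0.4245 0.1279 0.0148] yaw 90.0 tilt 0.01 open 0.0562 F [-1.88  0.27  5.54] q6 0.12
```

Contact is about 5 N, so the ring sits on the tray floor. I release and lift.

```bash
python3 -m creep '[{"hand":1,"translation":[0,0,0],"delta_rot":[0,0,0]},{"hand":1,"translation":[0,0,0],"delta_rot":[0,0,0]},{"hand":1,"translation":[0,0,0],"delta_rot":[0,0,0]},{"hand":1,"translation":[0,0,-1.5],"delta_rot":[0,0,0]},{"hand":1,"translation":[0,0,-3.5],"delta_rot":[0,0,0]},{"hand":1,"translation":[0,0,-4.5],"delta_rot":[0,0,0]},{"hand":1,"translation":[0,0,-4],"delta_rot":[0,0,0]},{"hand":1,"translation":[0,0,0],"delta_rot":[0,0,0]}]' 40
python3 go.py .431,.0055,.14
python3 - <<'E'
from station import ctrl
import cv2,numpy as np
for n in ("wrist",):
    im,d=ctrl.get_image(n); c=ctrl.calibration(n)
    cv2.imwrite(f"pics/{n}4.png",im[...,::-1]); np.savez(f"pics/{n}4.npz",im=im,d=d,**c)
E
python3 m.py pics/wrist4.npz ring,.4245,.128
```

```text
t: 9.22
tool_pos: [0.4271, 0.1282, 0.1547]
tool_rot: [2.217, 2.217, 0.012]
contact_force: [0.3, 0.0, 0.4]
opening: 0.0854
t 9.22 pos [0.4271 0.1282 0.1547] yaw 90.0 tilt 0.56 open 0.0854 F [0.33 0.04 0.39] q6 0.12
to .431,.0055,.14 cm tool [-12.27   0.37   1.46]
ring 2745 circ [0.4211 0.1287 0.0291] rect [0.4212 0.129 ] [0.0572 0.0568] 37.4 zmax 0.0333
```

View pics/wrist4.png

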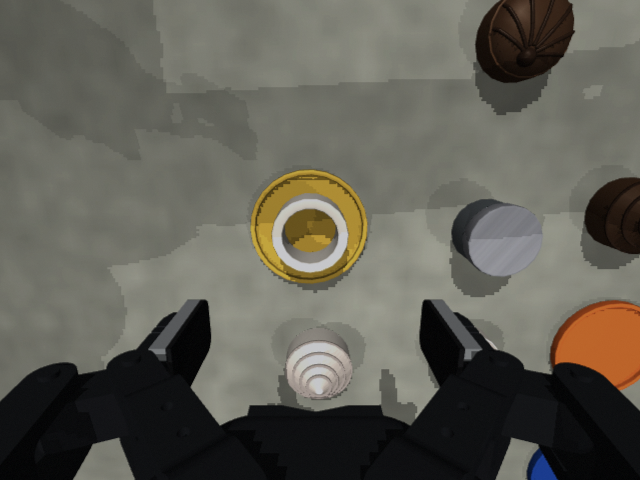

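The ring stands flat, centred in the yellow tray at (310,232), with its rim at z of about 33 mm. Next is the top shell.

```bash
python3 -m creep '[{"hand":1,"translation":[-4,0.1,0],"delta_rot":[0,0,0]},{"hand":1,"translation":[-4,0.1,0],"delta_rot":[0,0,0]},{"hand":1,"translation":[-3,0.1,0],"delta_rot":[0,0,0]},{"hand":1,"translation":[-1.3,0.1,1],"delta_rot":[0,0,0]},{"hand":1,"translation":[0,0,2.5],"delta_rot":[0,0,0]},{"hand":1,"translation":[0,0,2.5],"delta_rot":[0,0,0]},{"hand":1,"translation":[0,0,1.5],"delta_rot":[0,0,0]},{"hand":1,"translation":[0,0,0],"delta_rot":[0,0,0]}]' 40
python3 go.py .431,.0055,.0105
```

```text
t: 10.28
tool_pos: [0.4267, 0.0054, 0.0724]
tool_rot: [-2.219, -2.219, 0.004]
contact_force: [-1.0, -0.3, 0.7]
opening: 0.0854
t 10.28 pos [0.4267 0.0054 0.0724] yaw 90.02 tilt 0.24 open 0.0854 F [-0.96 -0.25  0.69] q6 -0.16
to .431,.0055,.0105 cm tool [0.01 0.46 6.18]
```

```bash
python3 -m creep '[{"hand":1,"translation":[0,0.3,2],"delta_rot":[0,0,0]},{"hand":1,"translation":[0,0,2],"delta_rot":[0,0,0]},{"hand":1,"translation":[0,0,1.2],"delta_rot":[0,0,0]},{"hand":1,"translation":[0,0,0.6],"delta_rot":[0,0,0]},{"hand":1,"translation":[0,0,0],"delta_rot":[0,0,0]},{"hand":1,"translation":[0,0,0],"delta_rot":[0,0,0]}]' 40
python3 go.py .431,.0055,.0105
```

```text
t: 11.02
tool_pos: [0.4318, 0.0047, 0.017]
tool_rot: [2.221, 2.221, 0.001]
contact_force: [-0.1, 0.6, -0.4]
opening: 0.0854
t 11.03 pos [0.4318 0.0047 0.017 ] yaw 89.99 tilt 0.08 open 0.0854 F [-0.07  0.56 -0.44] q6 -0.16
to .431,.0055,.0105 cm tool [ 0.08 -0.08  0.65]
```

```bash
python3 -m creep '[{"hand":1,"translation":[0.1,-0.1,0.6],"delta_rot":[0,0,0]},{"hand":0,"translation":[0,0,0],"delta_rot":[0,0,0]},{"hand":0,"translation":[0,0,0],"delta_rot":[0,0,0]},{"hand":0,"translation":[0,0,0],"delta_rot":[0,0,0]},{"hand":0,"translation":[0,0,0],"delta_rot":[0,0,0]},{"hand":0,"translation":[0,0,0],"delta_rot":[0,0,0]}]' 40
python3 go.py
```

```text
t: 11.78
tool_pos: [0.4305, 0.0057, 0.0106]
tool_rot: [2.221, 2.221, 0.001]
contact_force: [0.1, 0.2, 2.6]
opening: 0.0566
t 11.78 pos [0.4305 0.0057 0.0106] yaw 89.99 tilt 0.04 open 0.0566 F [0.08 0.19 2.56] q6 -0.16
```

```bash
python3 -m creep '[{"hand":0,"translation":[0,0,-0.5],"delta_rot":[0,0,0]},{"hand":0,"translation":[0,0,-1.5],"delta_rot":[0,0,0]},{"hand":0,"translation":[0,0,-3],"delta_rot":[0,0,0]},{"hand":0,"translation":[0,0,-3],"delta_rot":[0,0,0]},{"hand":0,"translation":[0,0,-3],"delta_rot":[0,0,0]},{"hand":0,"translation":[0,0,-2],"delta_rot":[0,0,0]},{"hand":0,"translation":[0,0,0],"delta_rot":[0,0,0]},{"hand":0,"translation":[0,0,0],"delta_rot":[0,0,0]}]' 40
python3 go.py .572,-.2595,.13
python3 - <<'E'
from station import ctrl
import cv2,numpy as np
for n in ("wrist",):
    im,d=ctrl.get_image(n); c=ctrl.calibration(n)
    cv2.imwrite(f"pics/{n}5.png",im[...,::-1]); np.savez(f"pics/{n}5.npz",im=im,d=d,**c)
E
```

```text
t: 12.78
tool_pos: [0.4296, 0.0059, 0.1397]
tool_rot: [-2.221, -2.221, 0.001]
contact_force: [0.5, 0.3, -0.8]
opening: 0.0568
t 12.78 pos [0.4296 0.0059 0.1397] yaw 89.99 tilt 0.06 open 0.0568 F [ 0.51  0.26 -0.83] q6 -0.16
to .572,-.2595,.13 cm tool [-26.54  14.24   0.95]
```

View pics/wrist5.png

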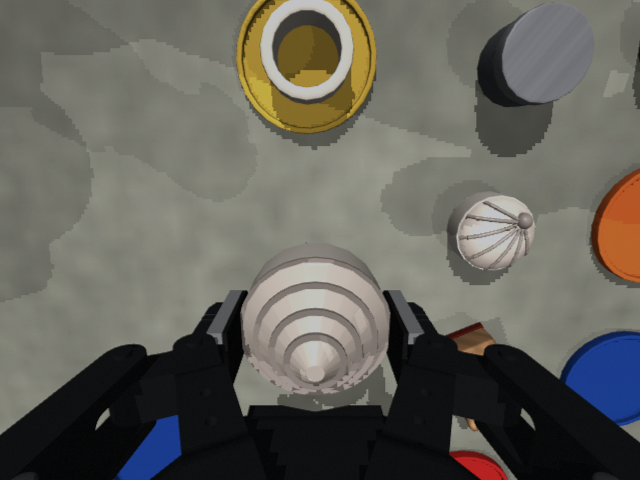

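The top is held upright at (315,315). I carry it to the red tray.

```bash
python3 m.py pics/wrist5.npz clam,.561,.0105 | head -3
python3 -m creep '[{"hand":0,"translation":[-2,1.1,0],"delta_rot":[0,0,0]},{"hand":0,"translation":[-4,2.1,0],"delta_rot":[0,0,0]},{"hand":0,"translation":[-4.5,2.4,0],"delta_rot":[0,0,0]},{"hand":0,"translation":[-4.5,2.4,0],"delta_rot":[0,0,0]},{"hand":0,"translation":[-4.5,2.4,0],"delta_rot":[0,0,0]},{"hand":0,"translation":[-4,2.1,0],"delta_rot":[0,0,0]},{"hand":0,"translation":[-2.2,1.2,0],"delta_rot":[0,0,0]},{"hand":0,"translation":[-0.8,0.5,0],"delta_rot":[0,0,0]}]' 40
python3 -m creep '[{"hand":0,"translation":[0,0,2],"delta_rot":[0,0,0]},{"hand":0,"translation":[0,0,2.5],"delta_rot":[0,0,0]},{"hand":0,"translation":[0,0,1.5],"delta_rot":[0,0,0]},{"hand":0,"translation":[0,0,0],"delta_rot":[0,0,0]},{"hand":0,"translation":[0,0,0],"delta_rot":[0,0,0]}]' 40
python3 go.py .572,-.2595,.0146
python3 - <<'E'
from station import ctrl
import cv2,numpy as np
for n in ("wrist",):
    im,d=ctrl.get_image(n); c=ctrl.calibration(n)
    cv2.imwrite(f"pics/{n}6.png",im[...,::-1]); np.savez(f"pics/{n}6.npz",im=im,d=d,**c)
E
```

```text
clam 4936 circ [0.5605 0.0099 0.0294] rect [0.5594 0.0101] [0.0573 0.0558] 41.0 zmax 0.036
t: 13.82
tool_pos: [0.5717, -0.26, 0.1384]
tool_rot: [-2.221, -2.218, 0.001]
contact_force: [-1.3, 0.9, -0.6]
opening: 0.0564
t: 14.45
tool_pos: [0.5725, -0.2591, 0.081]
tool_rot: [2.22, 2.221, 0.0]
contact_force: [0.2, -0.0, -0.3]
opening: 0.0566
t 14.45 pos [ 0.5725 -0.2591  0.081 ] yaw 90.02 tilt 0.06 open 0.0566 F [ 0.22 -0.02 -0.3 ] q6 -0.54
to .572,-.2595,.0146 cm tool [-0.04 -0.06  6.64]
```

View pics/wrist6.png

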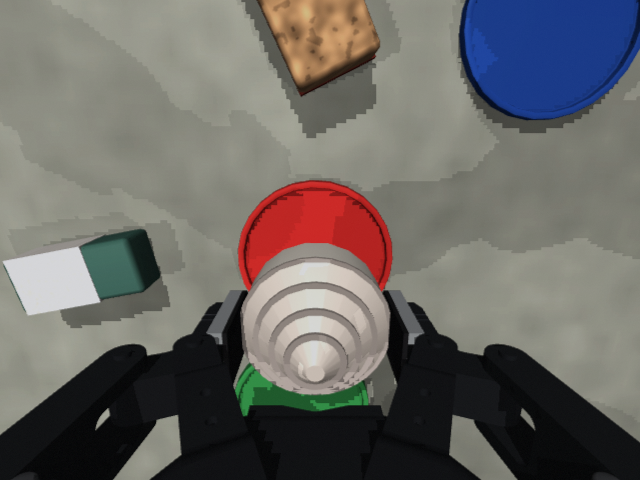

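```bash
python3 tray.py pics/wrist6.npz 315 215; python3 tray.py pics/wrist6.npz 255 400
python3 -m creep '[{"hand":0,"translation":[0,0,2],"delta_rot":[0,0,0]},{"hand":0,"translation":[0,0,2],"delta_rot":[0,0,0]},{"hand":0,"translation":[0,0,1.3],"delta_rot":[0,0,0]},{"hand":0,"translation":[0,0,0.7],"delta_rot":[0,0,0]},{"hand":0,"translation":[0,0,0.2],"delta_rot":[0,0,0]},{"hand":0,"translation":[0,0,0],"delta_rot":[0,0,0]},{"hand":0,"translation":[0,0,0],"delta_rot":[0,0,0]}]' 40
python3 go.py .572,-.2595,.0146
```

```text
tray centre [ 0.572  -0.2601] r 0.0475 292 443
tray centre [ 0.5721 -0.3114] r 0.0506 116 322
t: 15.38
tool_pos: [0.5727, -0.2595, 0.0191]
tool_rot: [2.221, 2.22, 0.001]
contact_force: [-0.4, 0.9, -0.3]
opening: 0.0565
t 15.38 pos [ 0.5727 -0.2595  0.0191] yaw 90.0 tilt 0.08 open 0.0565 F [-0.37  0.85 -0.33] q6 -0.54
to .572,-.2595,.0146 cm tool [ 0.   -0.07  0.45]
```

```bash
python3 -m creep '[{"hand":0,"translation":[0,-0.1,0.2],"delta_rot":[0,0,0]},{"hand":0,"translation":[0,0,0.2],"delta_rot":[0,0,0]},{"hand":0,"translation":[0,0,0],"delta_rot":[0,0,0]},{"hand":0,"translation":[0,0,0],"delta_rot":[0,0,0]}]' 40
python3 go.py
```

```text
t: 15.88
tool_pos: [0.5713, -0.2593, 0.0147]
tool_rot: [2.221, 2.221, -0.0]
contact_force: [-1.0, 0.5, 2.7]
opening: 0.0566
t 15.88 pos [ 0.5713 -0.2593  0.0147] yaw 90.0 tilt 0.01 open 0.0566 F [-0.99  0.5   2.72] q6 -0.54
```

Light contact, about 3 N. Release and lift clear of the 50 mm cone, then look.

```bash
python3 -m creep '[{"hand":1,"translation":[0,0,0],"delta_rot":[0,0,0]},{"hand":1,"translation":[0,0,0],"delta_rot":[0,0,0]},{"hand":1,"translation":[0,0,0],"delta_rot":[0,0,0]},{"hand":1,"translation":[0,0,-1.5],"delta_rot":[0,0,0]},{"hand":1,"translation":[0,0,-3.5],"delta_rot":[0,0,0]},{"hand":1,"translation":[0,0,-4.5],"delta_rot":[0,0,0]},{"hand":1,"translation":[0,0,-4],"delta_rot":[0,0,0]},{"hand":1,"translation":[0,0,0],"delta_rot":[0,0,0]}]' 40
python3 go.py .5607,.0102,.14
python3 - <<'E'
from station import ctrl
import cv2,numpy as np
for n in ("wrist",):
    im,d=ctrl.get_image(n); c=ctrl.calibration(n)
    cv2.imwrite(f"pics/{n}7.png",im[...,::-1]); np.savez(f"pics/{n}7.npz",im=im,d=d,**c)
E
python3 m.py pics/wrist7.npz top,.572,-.2595
```

```text
t: 16.88
tool_pos: [0.574, -0.2609, 0.1559]
tool_rot: [2.214, 2.214, 0.004]
contact_force: [-0.1, -0.4, -0.3]
opening: 0.0857
t 16.88 pos [ 0.574  -0.2609  0.1559] yaw 90.0 tilt 0.61 open 0.0857 F [-0.11 -0.37 -0.28] q6 -0.54
to .5607,.0102,.14 cm tool [27.11 -1.34  1.43]
top 4540 circ [ 0.5682 -0.2585  0.0296] rect [ 0.5684 -0.2582] [0.0582 0.0578] 87.4 zmax 0.0521
```

View pics/wrist7.png

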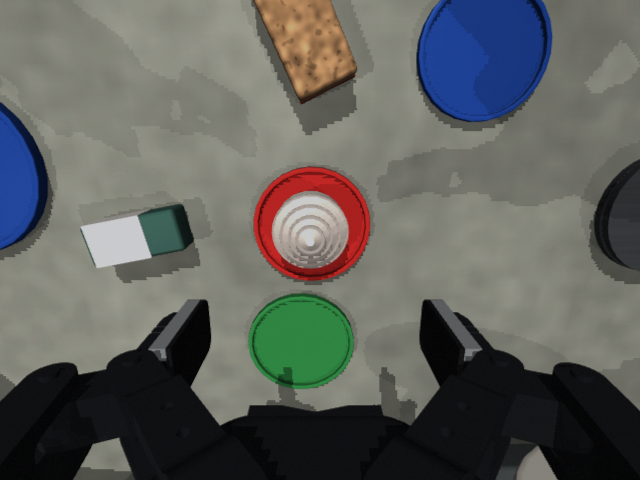

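The top sits centred in the red tray at (311,228). I measure green (302,340) and small blue (484,58) here, then go for the clam.

```bash
python3 tray.py pics/wrist7.npz 302 340;python3 tray.py pics/wrist7.npz 275 190;python3 tray.py pics/wrist7.npz 484 80
python3 -m creep '[{"hand":1,"translation":[3,-0.1,0],"delta_rot":[0,0,0]},{"hand":1,"translation":[5,-0.3,0],"delta_rot":[0,0,0]},{"hand":1,"translation":[5,-0.3,0],"delta_rot":[0,0,0]},{"hand":1,"translation":[5,-0.3,0],"delta_rot":[0,0,0]},{"hand":1,"translation":[5,-0.3,0],"delta_rot":[0,0,0]},{"hand":1,"translation":[3,-0.1,1],"delta_rot":[0,0,0]},{"hand":1,"translation":[1.1,0,3],"delta_rot":[0,0,0]},{"hand":1,"translation":[0,0,3.5],"delta_rot":[0,0,0]}]' 40
python3 -m creep '[{"hand":1,"translation":[0,0,0],"delta_rot":[0,0,0]},{"hand":1,"translation":[0,0,0],"delta_rot":[0,0,0]}]' 40
python3 go.py .5607,.0102,.0105
```

```text
tray centre [ 0.5596 -0.3657] r 0.047 261 280
tray centre [ 0.5697 -0.258 ] r 0.0469 324 324
tray centre [ 0.6927 -0.1303] r 0.0472 299 395
t: 17.92
tool_pos: [0.5567, 0.013, 0.073]
tool_rot: [-2.219, -2.223, 0.0]
contact_force: [0.8, -0.0, 0.5]
opening: 0.0854
t: 18.18
tool_pos: [0.5574, 0.0116, 0.0748]
tool_rot: [2.222, 2.221, 0.0]
contact_force: [0.6, 0.1, 0.6]
opening: 0.0856
t 18.18 pos [0.5574 0.0116 0.0748] yaw 89.98 tilt 0.01 open 0.0856 F [0.6  0.1  0.64] q6 -0.11
to .5607,.0102,.0105 cm tool [-0.14  0.33  6.43]
```

```bash
python3 -m creep '[{"hand":1,"translation":[-0.1,0.3,2],"delta_rot":[0,0,0]},{"hand":1,"translation":[0,0,2],"delta_rot":[0,0,0]},{"hand":1,"translation":[0,0,1.6],"delta_rot":[0,0,0]},{"hand":1,"translation":[0,0,0.7],"delta_rot":[0,0,0]},{"hand":1,"translation":[0,0,0],"delta_rot":[0,0,0]},{"hand":1,"translation":[0,0,0],"delta_rot":[0,0,0]}]' 40
python3 go.py .5607,.0102,.0105
```

```text
t: 18.92
tool_pos: [0.5607, 0.0107, 0.0119]
tool_rot: [2.221, 2.221, 0.001]
contact_force: [-0.6, -0.2, -0.6]
opening: 0.0855
t 18.93 pos [0.5607 0.0107 0.0119] yaw 89.99 tilt 0.06 open 0.0855 F [-0.59 -0.19 -0.64] q6 -0.11
to .5607,.0102,.0105 cm tool [-0.05 -0.    0.14]
```

```bash
python3 -m creep '[{"hand":1,"translation":[0,0,0.2],"delta_rot":[0,0,0]},{"hand":0,"translation":[0,0,0],"delta_rot":[0,0,0]},{"hand":0,"translation":[0,0,0],"delta_rot":[0,0,0]},{"hand":0,"translation":[0,0,0],"delta_rot":[0,0,0]},{"hand":0,"translation":[0,0,0],"delta_rot":[0,0,0]},{"hand":0,"translation":[0,0,0],"delta_rot":[0,0,0]}]' 40
python3 go.py
python3 -m creep '[{"hand":0,"translation":[0,0,-0.5],"delta_rot":[0,0,0]},{"hand":0,"translation":[0,0,-1.5],"delta_rot":[0,0,0]},{"hand":0,"translation":[0,0,-3],"delta_rot":[0,0,0]},{"hand":0,"translation":[0,0,-3],"delta_rot":[0,0,0]},{"hand":0,"translation":[0,0,-3],"delta_rot":[0,0,0]},{"hand":0,"translation":[0,0,-2],"delta_rot":[0,0,0]},{"hand":0,"translation":[0,0,0],"delta_rot":[0,0,0]},{"hand":0,"translation":[0,0,0],"delta_rot":[0,0,0]}]' 40
python3 go.py .562,-.3685,.13
python3 - <<'E'
from station import ctrl
import cv2,numpy as np
for n in ("wrist",):
    im,d=ctrl.get_image(n); c=ctrl.calibration(n)
    cv2.imwrite(f"pics/{n}8.png",im[...,::-1]); np.savez(f"pics/{n}8.npz",im=im,d=d,**c)
E
```

```text
t: 19.68
tool_pos: [0.5608, 0.0107, 0.01]
tool_rot: [2.221, 2.221, 0.001]
contact_force: [-0.6, -0.6, 4.6]
opening: 0.0566
t 19.68 pos [0.5608 0.0107 0.01  ] yaw 89.99 tilt 0.07 open 0.0566 F [-0.58 -0.62  4.63] q6 -0.11
t: 20.68
tool_pos: [0.5593, 0.0108, 0.138]
tool_rot: [-2.22, -2.22, 0.002]
contact_force: [-0.6, 1.2, -0.6]
opening: 0.0563
t 20.68 pos [0.5593 0.0108 0.138 ] yaw 89.99 tilt 0.12 open 0.0563 F [-0.61  1.25 -0.63] q6 -0.11
to .562,-.3685,.13 cm tool [-37.94   0.27   0.79]
```

View pics/wrist8.png

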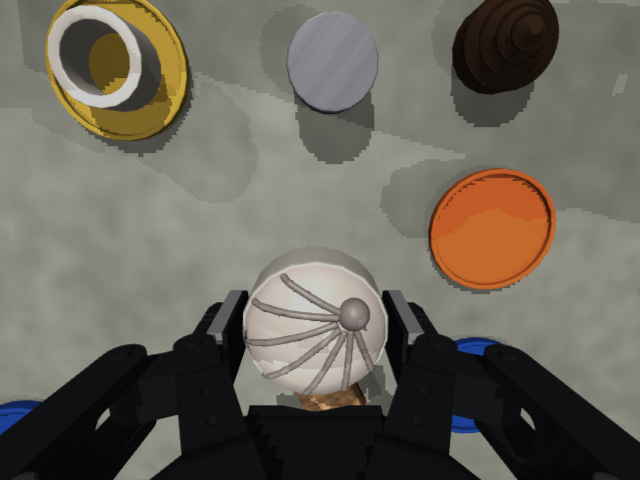

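The clam is held level at (315,320). I carry it to the green tray, passing well above the top.

```bash
python3 -m creep '[{"hand":0,"translation":[-2,0,0],"delta_rot":[0,0,0]},{"hand":0,"translation":[-4,0.1,0],"delta_rot":[0,0,0]},{"hand":0,"translation":[-4.5,0,0],"delta_rot":[0,0,0]},{"hand":0,"translation":[-5,0.1,0],"delta_rot":[0,0,0]},{"hand":0,"translation":[-5,0,0],"delta_rot":[0,0,0]},{"hand":0,"translation":[-5,0.1,0],"delta_rot":[0,0,0]},{"hand":0,"translation":[-4.5,0,0],"delta_rot":[0,0,0]},{"hand":0,"translation":[-4,0,0],"delta_rot":[0,0,0]}]' 40
python3 -m creep '[{"hand":0,"translation":[-2.9,0,0],"delta_rot":[0,0,0]},{"hand":0,"translation":[-1,0,0],"delta_rot":[0,0,0]},{"hand":0,"translation":[0,0,2],"delta_rot":[0,0,0]},{"hand":0,"translation":[0,0,2.5],"delta_rot":[0,0,0]},{"hand":0,"translation":[0,0,1.5],"delta_rot":[0,0,0]},{"hand":0,"translation":[0,0,0],"delta_rot":[0,0,0]},{"hand":0,"translation":[0,0,0],"delta_rot":[0,0,0]},{"hand":0,"translation":[0,0,0],"delta_rot":[0,0,0]}]' 40
python3 go.py .562,-.3685,.0140
python3 - <<'E'
from station import ctrl
import cv2,numpy as np
for n in ("wrist",):
    im,d=ctrl.get_image(n); c=ctrl.calibration(n)
    cv2.imwrite(f"pics/{n}9.png",im[...,::-1]); np.savez(f"pics/{n}9.npz",im=im,d=d,**c)
E
python3 tray.py pics/wrist9.npz 315 215
```

```text
t: 21.72
tool_pos: [0.5619, -0.3319, 0.1381]
tool_rot: [-2.222, -2.219, 0.001]
contact_force: [0.1, 0.0, -1.4]
opening: 0.0562
t: 22.72
tool_pos: [0.5639, -0.3686, 0.0808]
tool_rot: [2.22, 2.22, 0.0]
contact_force: [-0.1, 0.0, -1.3]
opening: 0.0564
t 22.73 pos [ 0.5639 -0.3686  0.0808] yaw 90.01 tilt 0.13 open 0.0564 F [-0.14  0.03 -1.27] q6 -0.69
to .562,-.3685,.0140 cm tool [ 0.02 -0.2   6.68]
tray centre [ 0.5615 -0.3696] r 0.047 292 439
```

View pics/wrist9.png

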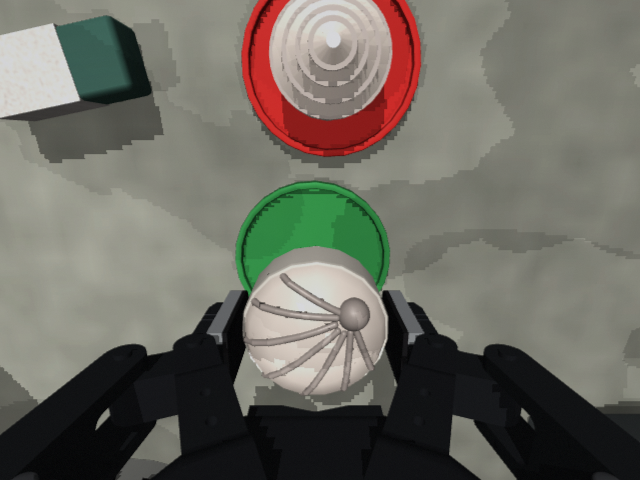

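```bash
python3 -m creep '[{"hand":0,"translation":[0,-0.2,2],"delta_rot":[0,0,0]},{"hand":0,"translation":[0,0,2],"delta_rot":[0,0,0]},{"hand":0,"translation":[0,0,1.3],"delta_rot":[0,0,0]},{"hand":0,"translation":[0,0,0.7],"delta_rot":[0,0,0]},{"hand":0,"translation":[0,0,0.2],"delta_rot":[0,0,0]},{"hand":0,"translation":[0,0,0],"delta_rot":[0,0,0]},{"hand":0,"translation":[0,0,0],"delta_rot":[0,0,0]}]' 40
python3 go.py .5615,-.369,.0140
```

```text
t: 23.65
tool_pos: [0.5616, -0.3686, 0.0182]
tool_rot: [2.22, 2.22, 0.0]
contact_force: [-0.5, -0.1, -0.8]
opening: 0.0563
t 23.65 pos [ 0.5616 -0.3686  0.0182] yaw 89.99 tilt 0.09 open 0.0563 F [-0.52 -0.09 -0.78] q6 -0.69
to .5615,-.369,.0140 cm tool [-0.04 -0.01  0.42]
```

```bash
python3 -m creep '[{"hand":0,"translation":[0,0,0.2],"delta_rot":[0,0,0]},{"hand":0,"translation":[0,0,0.2],"delta_rot":[0,0,0]},{"hand":0,"translation":[0,0,0],"delta_rot":[0,0,0]},{"hand":0,"translation":[0,0,0],"delta_rot":[0,0,0]}]' 40
python3 go.py
```

```text
t: 24.15
tool_pos: [0.5614, -0.3684, 0.014]
tool_rot: [2.221, 2.221, 0.0]
contact_force: [-1.5, 1.4, 4.4]
opening: 0.0564
t 24.15 pos [ 0.5614 -0.3684  0.014 ] yaw 89.99 tilt 0.02 open 0.0564 F [-1.54  1.44  4.35] q6 -0.69
```

```bash
python3 -m creep '[{"hand":1,"translation":[0,0,0],"delta_rot":[0,0,0]},{"hand":1,"translation":[0,0,0],"delta_rot":[0,0,0]},{"hand":1,"translation":[0,0,0],"delta_rot":[0,0,0]},{"hand":1,"translation":[0,0,-1.5],"delta_rot":[0,0,0]},{"hand":1,"translation":[0,0,-3.5],"delta_rot":[0,0,0]},{"hand":1,"translation":[0,0,-4.5],"delta_rot":[0,0,0]},{"hand":1,"translation":[0,0,-4],"delta_rot":[0,0,0]},{"hand":1,"translation":[0,0,0],"delta_rot":[0,0,0]}]' 40
python3 go.py .5537,.3757,.16
python3 - <<'E'
from station import ctrl
import cv2,numpy as np
for n in ("wrist",):
    im,d=ctrl.get_image(n); c=ctrl.calibration(n)
    cv2.imwrite(f"pics/{n}10.png",im[...,::-1]); np.savez(f"pics/{n}10.npz",im=im,d=d,**c)
E
python3 m.py pics/wrist10.npz clam,.5615,-.369
```

```text
t: 25.15
tool_pos: [0.5637, -0.3703, 0.1552]
tool_rot: [2.214, 2.214, 0.002]
contact_force: [0.2, -0.6, -0.3]
opening: 0.0857
t 25.15 pos [ 0.5637 -0.3703  0.1552] yaw 89.99 tilt 0.61 open 0.0857 F [ 0.25 -0.59 -0.35] q6 -0.69
to .5537,.3757,.16 cm tool [74.59 -1.   -0.99]
clam 4269 circ [ 0.5584 -0.3683  0.0289] rect [ 0.5585 -0.368 ] [0.0566 0.0569] 43.3 zmax 0.0375
```

View pics/wrist10.png

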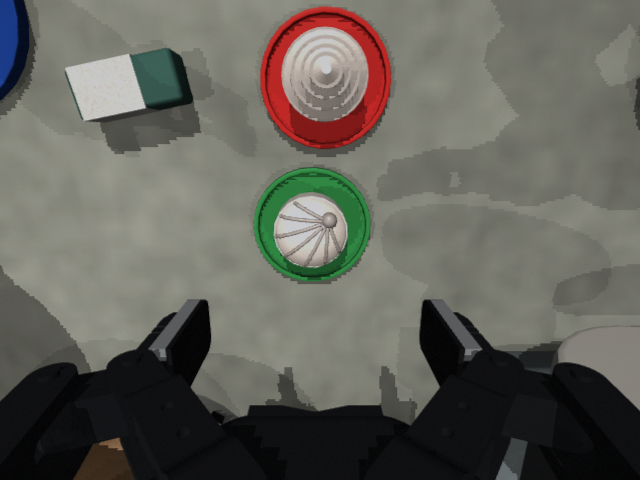

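The clam is flat in the green tray at (312,230). Now the mussel.

```bash
python3 -m creep '[{"hand":1,"translation":[3,-0.1,0],"delta_rot":[0,0,0]},{"hand":1,"translation":[5,-0.1,0],"delta_rot":[0,0,0]},{"hand":1,"translation":[5.5,-0.1,0],"delta_rot":[0,0,0]},{"hand":1,"translation":[5.5,-0.1,0],"delta_rot":[0,0,0]},{"hand":1,"translation":[5.5,-0.1,0],"delta_rot":[0,0,0]},{"hand":1,"translation":[5.5,-0.1,0],"delta_rot":[0,0,0]},{"hand":1,"translation":[5.5,0,0],"delta_rot":[0,0,0]},{"hand":1,"translation":[5.5,0,0],"delta_rot":[0,0,0]}]' 40
python3 -m creep '[{"hand":1,"translation":[5.5,-0.1,0],"delta_rot":[0,0,0]},{"hand":1,"translation":[5.5,0,0],"delta_rot":[0,0,0]},{"hand":1,"translation":[5.5,0,0],"delta_rot":[0,0,0]},{"hand":1,"translation":[5.5,0,0],"delta_rot":[0,0,0]},{"hand":1,"translation":[5.5,0,0],"delta_rot":[0,0,0]},{"hand":1,"translation":[4,0,0],"delta_rot":[0,0,0]},{"hand":1,"translation":[2,0,0],"delta_rot":[0,0,0]},{"hand":1,"translation":[0,0,0],"delta_rot":[0,0,0]}]' 40
python3 -m creep '[{"hand":1,"translation":[0,0,0],"delta_rot":[0,0,0]}]' 40
python3 go.py .5537,.3757,.10
python3 - <<'E'
from station import ctrl
import cv2,numpy as np
for n in ("wrist",):
    im,d=ctrl.get_image(n); c=ctrl.calibration(n)
    cv2.imwrite(f"pics/{n}11.png",im[...,::-1]); np.savez(f"pics/{n}11.npz",im=im,d=d,**c)
E
python3 m.py pics/wrist11.npz mussel,.5537,.3757
```

```text
t: 26.2
tool_pos: [0.554, 0.0435, 0.147]
tool_rot: [-2.221, -2.22, 0.002]
contact_force: [-0.3, -0.5, 0.2]
opening: 0.0857
t: 27.2
tool_pos: [0.5537, 0.3769, 0.1473]
tool_rot: [-2.22, -2.223, 0.003]
contact_force: [0.9, -0.9, -0.7]
opening: 0.0854
t: 27.32
tool_pos: [0.5543, 0.3753, 0.1478]
tool_rot: [2.223, 2.22, -0.002]
contact_force: [-0.1, -0.1, -0.6]
opening: 0.0856
t 27.32 pos [0.5543 0.3753 0.1478] yaw 89.93 tilt 0.08 open 0.0856 F [-0.07 -0.09 -0.63] q6 0.49
to .5537,.3757,.10 cm tool [ 0.04 -0.05  4.78]
mussel 4023 circ [0.5531 0.3768 0.0319] rect [0.5535 0.3768] [0.0637 0.044 ] 88.6 zmax 0.034
```

View pics/wrist11.png

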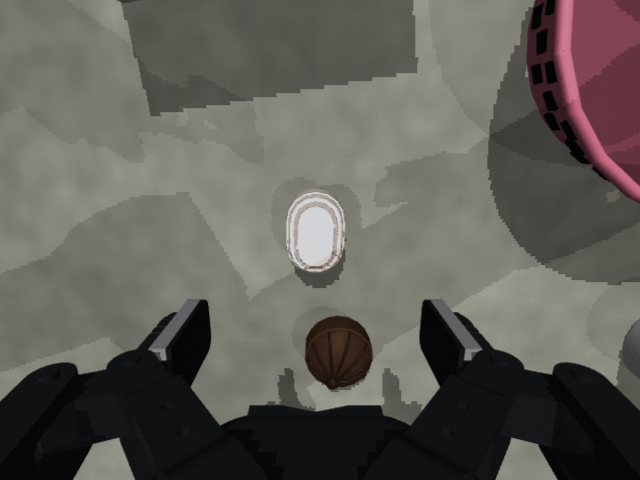

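The mussel is at (316,232), long axis along world y, with the rough clam clear of it at (338,352). Descend.

```bash
python3 -m creep '[{"hand":1,"translation":[0.1,0,3],"delta_rot":[0,0,0]},{"hand":1,"translation":[0,0,3],"delta_rot":[0,0,0]},{"hand":1,"translation":[0,0,3],"delta_rot":[0,0,0]},{"hand":1,"translation":[0,0,2],"delta_rot":[0,0,0]},{"hand":1,"translation":[0,0,1],"delta_rot":[0,0,0]},{"hand":1,"translation":[0,0,0.5],"delta_rot":[0,0,0]},{"hand":1,"translation":[0,0,0],"delta_rot":[0,0,0]},{"hand":1,"translation":[0,0,0],"delta_rot":[0,0,0]}]' 40
python3 go.py .5535,.3763,.0125
```

```text
t: 28.38
tool_pos: [0.5549, 0.3782, 0.0245]
tool_rot: [2.221, 2.221, 0.003]
contact_force: [0.0, -0.2, -0.5]
opening: 0.0853
t 28.38 pos [0.5549 0.3782 0.0245] yaw 90.0 tilt 0.11 open 0.0853 F [ 0.02 -0.17 -0.47] q6 0.49
to .5535,.3763,.0125 cm tool [-0.19 -0.15  1.2 ]
```

```bash
python3 -m creep '[{"hand":1,"translation":[-0.2,-0.1,0.7],"delta_rot":[0,0,0]},{"hand":1,"translation":[0,0,0.5],"delta_rot":[0,0,0]},{"hand":0,"translation":[0,0,0],"delta_rot":[0,0,0]},{"hand":0,"translation":[0,0,0],"delta_rot":[0,0,0]},{"hand":0,"translation":[0,0,0],"delta_rot":[0,0,0]},{"hand":0,"translation":[0,0,0],"delta_rot":[0,0,0]},{"hand":0,"translation":[0,0,0],"delta_rot":[0,0,0]},{"hand":0,"translation":[0,0,0],"delta_rot":[0,0,0]}]' 40
python3 go.py
```

```text
t: 29.38
tool_pos: [0.5535, 0.3759, 0.0117]
tool_rot: [2.221, 2.221, 0.001]
contact_force: [-0.1, 0.5, 1.2]
opening: 0.0434
t 29.38 pos [0.5535 0.3759 0.0117] yaw 89.99 tilt 0.04 open 0.0434 F [-0.06  0.51  1.23] q6 0.49
```

```bash
python3 -m creep '[{"hand":0,"translation":[0,0,-0.5],"delta_rot":[0,0,0]},{"hand":0,"translation":[0,0,-1.5],"delta_rot":[0,0,0]},{"hand":0,"translation":[0,0,-3],"delta_rot":[0,0,0]},{"hand":0,"translation":[0,0,-3],"delta_rot":[0,0,0]},{"hand":0,"translation":[0,0,-3],"delta_rot":[0,0,0]},{"hand":0,"translation":[0,0,-2],"delta_rot":[0,0,0]},{"hand":0,"translation":[0,0,0],"delta_rot":[0,0,0]},{"hand":0,"translation":[0,0,0],"delta_rot":[0,0,0]}]' 40
python3 go.py .697,-.1305,.14
python3 - <<'E'
from station import ctrl
import cv2,numpy as np
for n in ("wrist",):
    im,d=ctrl.get_image(n); c=ctrl.calibration(n)
    cv2.imwrite(f"pics/{n}12.png",im[...,::-1]); np.savez(f"pics/{n}12.npz",im=im,d=d,**c)
E
```

```text
t: 30.38
tool_pos: [0.5525, 0.3754, 0.1399]
tool_rot: [-2.221, -2.221, 0.003]
contact_force: [-0.5, -0.2, -1.0]
opening: 0.0432
t 30.38 pos [0.5525 0.3754 0.1399] yaw 89.99 tilt 0.12 open 0.0432 F [-0.53 -0.23 -0.96] q6 0.49
to .697,-.1305,.14 cm tool [-5.059e+01  1.446e+01  2.000e-02]
```

View pics/wrist12.png

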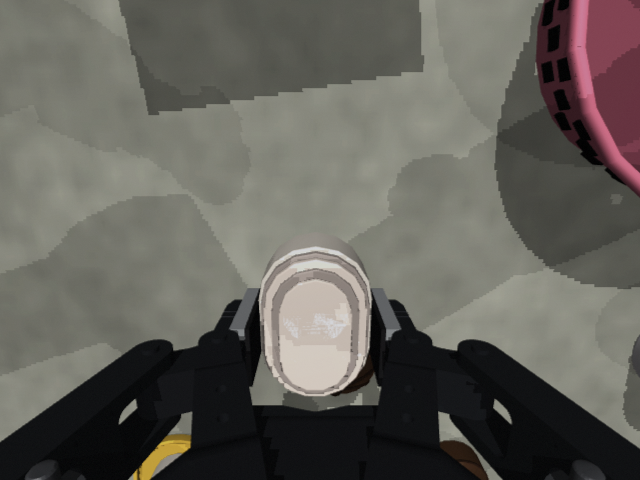

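The mussel is held level at (315,320). I carry it to the small blue tray.

```bash
python3 -m creep '[{"hand":0,"translation":[-2,0.6,0],"delta_rot":[0,0,0]},{"hand":0,"translation":[-4,1.1,0],"delta_rot":[0,0,0]},{"hand":0,"translation":[-4.5,1.3,0],"delta_rot":[0,0,0]},{"hand":0,"translation":[-4.5,1.3,0],"delta_rot":[0,0,0]},{"hand":0,"translation":[-4.5,1.3,0],"delta_rot":[0,0,0]},{"hand":0,"translation":[-4.5,1.3,0],"delta_rot":[0,0,0]},{"hand":0,"translation":[-4.5,1.3,0],"delta_rot":[0,0,0]},{"hand":0,"translation":[-4.5,1.3,0],"delta_rot":[0,0,0]}]' 40
python3 -m creep '[{"hand":0,"translation":[-4.5,1.3,0],"delta_rot":[0,0,0]},{"hand":0,"translation":[-4.5,1.3,0],"delta_rot":[0,0,0]},{"hand":0,"translation":[-4.5,1.3,0],"delta_rot":[0,0,0]},{"hand":0,"translation":[-3,0.8,0],"delta_rot":[0,0,0]},{"hand":0,"translation":[-1.1,0.3,1],"delta_rot":[0,0,0]},{"hand":0,"translation":[0,0,2.5],"delta_rot":[0,0,0]},{"hand":0,"translation":[0,0,2.5],"delta_rot":[0,0,0]},{"hand":0,"translation":[0,0,0],"delta_rot":[0,0,0]}]' 40
python3 -m creep '[{"hand":0,"translation":[0,0,0],"delta_rot":[0,0,0]},{"hand":0,"translation":[0,0,0],"delta_rot":[0,0,0]}]' 40
python3 go.py .697,-.1305,.0157
python3 - <<'E'
from station import ctrl
import cv2,numpy as np
for n in ("wrist",):
    im,d=ctrl.get_image(n); c=ctrl.calibration(n)
    cv2.imwrite(f"pics/{n}13.png",im[...,::-1]); np.savez(f"pics/{n}13.npz",im=im,d=d,**c)
E
python3 tray.py pics/wrist13.npz 315 215
```

```text
t: 31.42
tool_pos: [0.6477, 0.043, 0.1402]
tool_rot: [-2.222, -2.22, 0.002]
contact_force: [0.3, 0.5, -1.5]
opening: 0.0429
t: 32.42
tool_pos: [0.6951, -0.1291, 0.0767]
tool_rot: [-2.216, -2.217, 0.006]
contact_force: [0.2, -0.3, -1.4]
opening: 0.0429
t: 32.67
tool_pos: [0.6991, -0.1303, 0.0831]
tool_rot: [2.22, 2.22, 0.002]
contact_force: [0.6, -0.3, 0.2]
opening: 0.043
t 32.67 pos [ 0.6991 -0.1303  0.0831] yaw 90.01 tilt 0.15 open 0.043 F [ 0.6  -0.28  0.18] q6 -0.29
to .697,-.1305,.0157 cm tool [-0.01 -0.23  6.74]
tray centre [ 0.6967 -0.1301] r 0.0472 285 456
```

View pics/wrist13.png

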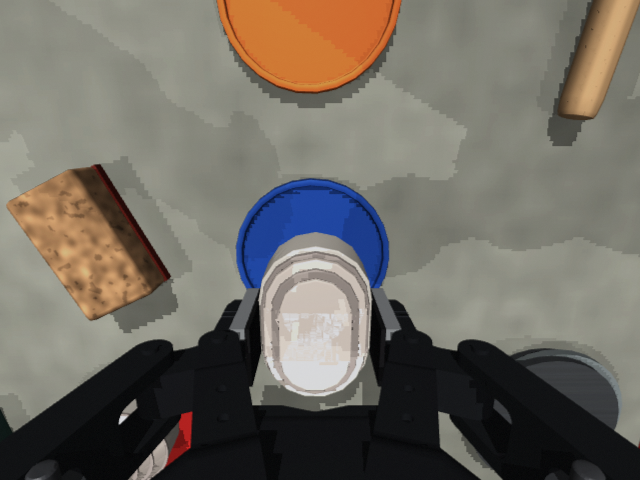

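```bash
python3 -m creep '[{"hand":0,"translation":[0,-0.2,2],"delta_rot":[0,0,0]},{"hand":0,"translation":[0,0,2],"delta_rot":[0,0,0]},{"hand":0,"translation":[0,0,1.3],"delta_rot":[0,0,0]},{"hand":0,"translation":[0,0,0.7],"delta_rot":[0,0,0]},{"hand":0,"translation":[0,0,0.2],"delta_rot":[0,0,0]},{"hand":0,"translation":[0,0,0],"delta_rot":[0,0,0]},{"hand":0,"translation":[0,0,0],"delta_rot":[0,0,0]}]' 40
python3 go.py .6967,-.1305,.0157
```

```text
t: 33.6
tool_pos: [0.6968, -0.1304, 0.0203]
tool_rot: [2.221, 2.22, 0.001]
contact_force: [-0.5, 0.5, -1.0]
opening: 0.0432
t 33.6 pos [ 0.6968 -0.1304  0.0203] yaw 89.99 tilt 0.09 open 0.0432 F [-0.5   0.48 -1.01] q6 -0.29
to .6967,-.1305,.0157 cm tool [-0.01 -0.01  0.46]
```

```bash
python3 -m creep '[{"hand":0,"translation":[0,0,0.2],"delta_rot":[0,0,0]},{"hand":0,"translation":[0,0,0.2],"delta_rot":[0,0,0]},{"hand":0,"translation":[0,0,0],"delta_rot":[0,0,0]},{"hand":0,"translation":[0,0,0],"delta_rot":[0,0,0]}]' 40
python3 go.py
```

```text
t: 34.1
tool_pos: [0.6965, -0.1303, 0.0157]
tool_rot: [2.221, 2.221, 0.001]
contact_force: [-0.1, 0.0, 0.7]
opening: 0.043
t 34.1 pos [ 0.6965 -0.1303  0.0157] yaw 89.99 tilt 0.04 open 0.043 F [-0.14  0.01  0.68] q6 -0.29
```

```bash
python3 -m creep '[{"hand":0,"translation":[0,0,0.1],"delta_rot":[0,0,0]},{"hand":0,"translation":[0,0,0],"delta_rot":[0,0,0]},{"hand":1,"translation":[0,0,0],"delta_rot":[0,0,0]},{"hand":1,"translation":[0,0,0],"delta_rot":[0,0,0]},{"hand":1,"translation":[0,0,0],"delta_rot":[0,0,0]},{"hand":1,"translation":[0,0,0],"delta_rot":[0,0,0]}]' 40
python3 -m creep '[{"hand":1,"translation":[0,0,-1.5],"delta_rot":[0,0,0]},{"hand":1,"translation":[0,0,-3.5],"delta_rot":[0,0,0]},{"hand":1,"translation":[0,0,-4.5],"delta_rot":[0,0,0]},{"hand":1,"translation":[0,0,-4.5],"delta_rot":[0,0,0]},{"hand":1,"translation":[0,0,-2],"delta_rot":[0,0,0]},{"hand":1,"translation":[0,0,0],"delta_rot":[0,0,0]},{"hand":1,"translation":[0,0,0],"delta_rot":[0,0,0]},{"hand":1,"translation":[0,0,0],"delta_rot":[0,0,0]}]' 40
python3 go.py
python3 - <<'E'
from station import ctrl
import cv2,numpy as np
for n in ("wrist","top","side"):
    im,d=ctrl.get_image(n); c=ctrl.calibration(n)
    cv2.imwrite(f"pics/{n}14.png",im[...,::-1]); np.savez(f"pics/{n}14.npz",im=im,d=d,**c)
E
python3 m.py pics/wrist14.npz mussel,.6967,-.1303
echo side; python3 m.py pics/side14.npz mussel,.6967,-.1303 clam,.5615,-.369 top,.572,-.2597 ring,.4242,.128 rclam,.573,.267 rtop,.68,.14
```

```text
t: 34.85
tool_pos: [0.696, -0.1302, 0.014]
tool_rot: [-2.221, -2.221, 0.0]
contact_force: [0.2, -0.7, -0.1]
opening: 0.0855
t: 35.85
tool_pos: [0.6949, -0.1299, 0.1712]
tool_rot: [-2.219, -2.218, 0.004]
contact_force: [0.0, 0.5, -0.2]
opening: 0.0853
t 35.85 pos [ 0.6949 -0.1299  0.1712] yaw 89.99 tilt 0.27 open 0.0853 F [ 0.01  0.5  -0.16] q6 -0.29
mussel 3528 circ [ 0.6947 -0.1292  0.0316] rect [ 0.6959 -0.1292] [0.063  0.0435] 89.2 zmax 0.0387
side
mussel 492 circ [ 0.6944 -0.1285  0.0329] rect [ 0.6939 -0.1284] [0.0651 0.0445] 80.6 zmax 0.0395
clam 383 circ [ 0.5577 -0.3678  0.0304] rect [ 0.5599 -0.3661] [0.0558 0.0554] 5.7 zmax 0.0423
top 486 circ [ 0.5697 -0.2592  0.0307] rect [ 0.5698 -0.2534] [0.0575 0.0492] 0.4 zmax 0.056
ring 779 circ [0.4236 0.1285 0.0299] rect [0.4238 0.1288] [0.058  0.0567] 49.0 zmax 0.038
rclam 1123 circ [0.5736 0.2678 0.0293] rect [0.5731 0.2695] [0.0541 0.0566] 88.9 zmax 0.0377
rtop 867 circ [0.6809 0.14   0.0299] rect [0.68   0.1416] [0.0579 0.0555] 19.6 zmax 0.0513
```

View pics/wrist14.png

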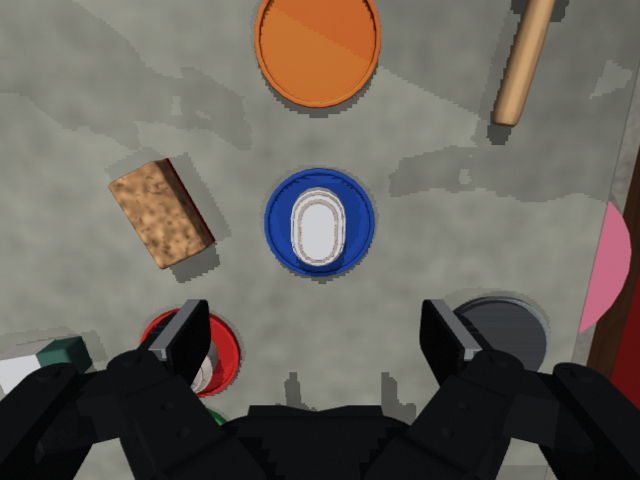

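View pics/side14.png

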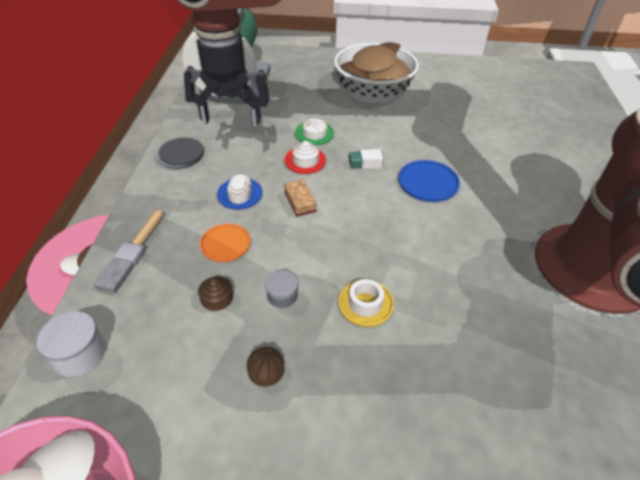

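View pics/top14.png

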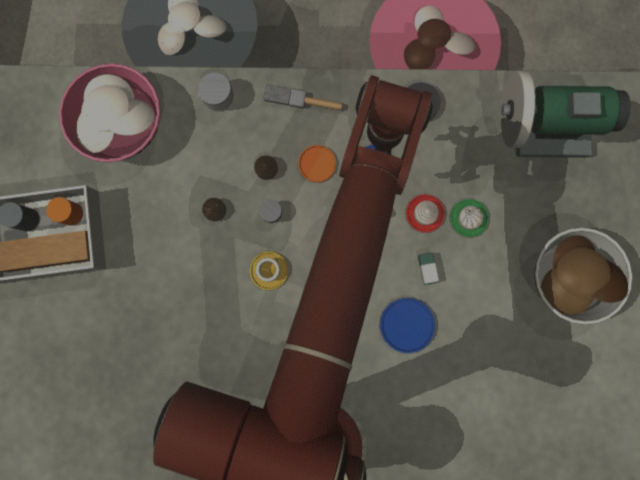

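All four pieces sit flat and centred: blue (319,228 in the wrist view), and red (427,213), green (470,217) and yellow (268,270) in the top view. The rough shells have not moved and the gripper is clear, so I hand in.

```bash
python3 - <<'E'
from station import ctrl
print(ctrl.finish_job())
E
```

```text
the job is handed in; nothing more can be done
None
```

All four polished pieces are in their own trays, and the job was handed in at about 36 s of the 96 s allowed. The ring is in yellow, the top shell in red, the clam in green and the mussel in the smaller of the two blue trays. I lowered each one to the tray floor before opening the gripper. Contact there read 3–5 N, but only about 0.7 N for the mussel, which I lowered 1 mm more.

- **Position:** in the last pictures each piece lies within about 4 mm of its tray's centre (the limit is 15 mm).
- **Upright:** all four look flat and upright. Their measured top heights fit pieces resting on the tray floor; I did not measure tilt.
- **Rough shells:** they measure within about 2 mm of where they started, which is within the measuring noise.
- **Gripper:** it was open, about 15 cm above the bench and touching nothing.

**Checks that disagreed:**
- The cameras differed by 2–6 mm on tray positions, so I used averages and close-up wrist views.
- One circle fit of the green tray, taken while it was mostly hidden, was clearly wrong. I discarded it and measured again.
- The top camera could not see the mussel at the end because the arm was in the way. That check rests on the wrist and side views.

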